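Knock the square tile out of its grinding nest

TASK

The square tile sits flush in its wooden nest. Push the lever of that nest all the way down so that its knockout rod lifts the tile out of the pocket, then pick the tile up and lay it gently, flat and wholly on the empty ware board. Leave the round tile in its own nest.

Things in the scene. Friction and masses are not known exactly. Their poses are not given: they have to be found in the camera images.
- square_tile: Square terracotta tile, 46 x 46 x 14 mm, about 65 g, loose; origin at the centre of its underside, z up, x, y along its sides. At first flush in a 14 mm deep pocket (1.5 mm gap) of a fixed plywood nest, 96 mm square, top 100 mm above the table. Lever fully down: a 22 mm steel rod lifts it 25 mm, underside to 111 mm above the table; it rests loose on the rod, which stays up.
- square_nest_pad (a point): Centre of the top of the black 40 x 40 mm pad on the square nest's steel rocker lever, 131 mm from the tile's centre on the side away from the robot, square to the nest. Push it down from above with 6 to 8 N: from 85 mm above the table to 53 mm (hard stop), tilting from 11 degrees up to 13 down and drifting 4 mm outward. It stays where it is left.
- ware_board: Empty brown wooden ware board, 160 x 160 x 18 mm, fixed flat on the table. Origin at the centre of its underside, its top 18 mm above the table; x and y along its sides.
- round_tile: Round terracotta tile, 46 mm across, 14 mm thick, origin at the centre of its underside. It lies flush in a second nest with a lever of the same kind; to be left there. The two nests and the board stand side by side in any order, about 240 mm apart.
Things that resemble listed ones, but are neither listed nor needed, are in the scene too. Of the things that look like the ware_board, the middle-sized one is meant.

How it is judged:
On the way:
1. the lever is pushed down and the rod has lifted the square tile at least 18 mm, level and over its nest, not held by the fingers (height (world z) of square_nest_pad below 0.066 m and height (world z) of square_tile above 0.104 m and angle between square_tile's own z axis and vertical below 0.15 rad and horizontal distance between square_tile and square_nest_pad between 0.118 and 0.145 m and contact force between the fingers and square_tile below 0.05 N), for 0.2 s.
At the end, for the whole second after the job is handed in: The square tile lies at rest flat (within 7 degrees) on the ware board's top (underside within 4 mm of it), its centre within 58 mm of the board's centre along each side of the board; the round tile is still in its nest (x of square_tile in the frame of ware_board between -0.058 and 0.058 m and y of square_tile in the frame of ware_board between -0.058 and 0.058 m and z of square_tile in the frame of ware_board between 0.014 and 0.022 m and angle between square_tile's own z axis and vertical below 0.12 rad and linear speed of square_tile below 0.02 m/s and angular speed of square_tile below 0.2 rad/s); the robot touches nothing.
It fails at once if the round tile is moved by more than 8 mm (distance of round_tile from where it was at the start of the episode above 0.008 m).
It fails at once if the square tile is let go more than 30 mm above the ware board (x of square_tile in the frame of ware_board between -0.09 and 0.09 m and y of square_tile in the frame of ware_board between -0.09 and 0.09 m and z of square_tile in the frame of ware_board above 0.048 m and contact force between the fingers and square_tile below 0.02 N).
It also fails if it takes over 51 s, if anything falls off the work surface, if the arm or the gripper's body presses on something with over 40 N, if the wrist force passes 120 N, or if a joint passes its speed limit or range.

ROBOT

A 7-joint arm with a two-finger parallel gripper is mounted at the origin on the work surface. World frame = base frame: x ahead of the robot, y to its left, z up, the work surface at z = 0. Lengths are in m, angles in rad, forces in N, time in s.
With the tool pointing down it reaches from about 0.4 to 0.85 m from the base axis. Payload 10.4 kg.
Tool frame: the origin (TCP) lies at the very end of the fingers, on their centre line; the grasp point (between the pads) lies 19 mm behind it (manip.pinch_z is the distance from the TCP to the grasp point, in m); z points along the fingers, y is the line along which they close (so a half turn about z gives the same grasp; the last joint's range is limited). The gripper opens to 85 mm and grips with 20 to 120 N. Pads are 22 mm wide; open, the fingers measure 114 mm over their backs; the gripper's body (76 mm by 85 mm) begins 54 mm behind the grasp point. The pads swing forward as they close: fully open they stand 13 mm farther back than shut.
Start: joints at [1.326, 0.332, -0.065, 1.46, 0.022, 1.35, -0.088], TCP at [0.138, -0.61, 0.231] pointing down, gripper open.
Joint ranges: [-2.6, 2.6], [-0.5, 2.12], [-1.47, 1.34], [0.16, 2.42], [-1.27, 4.41], [0.06, 2.06], [-2.6, 2.6]. Speed limits (rad/s): [2.22, 2.22, 2.79, 2.79, 3.14, 3.14, 3.14].

INTERFACE

Orientations are given as a unit quaternion [x, y, z, w].
In Python, from workcell import manip gives the robot as it stands. The module is installed in compiled form; this text tells all that it offers.
- The arm moves only by the shell command python3 -m creep 'ROWS' [OPENING] [FORCE]. ROWS is a JSON object of lists of equal length, an entry for each row: "slide": the shift along the tool's x, y, z in m, a list of three; "twist": the turn about the tool's z in degrees. A call has 1 to 8 rows; each row shifts and turns the commanded pose from where the row before left it, along the tool's axes as they then stand; what a row does not reach is not made up. A row lasts 1/8 s, in which the tool goes at most 62.5 mm and 10.7 degrees, less where a joint would pass 70% of its speed; a pose out of reach is approached as far as the arm can. A call with a gripper value outside its range is refused whole. OPENING is the opening in per cent of the stroke, from 0 (shut) to 100 (fully open), set as the call begins (- or left out, the last holds). The fingers move at their own pace and stop on an object; FORCE is the grip in N (left out, the last holds). Time passes only in rows, so rows that do not move let the fingers close. It gives the time, the measured TCP pose, the force, the opening and the grip force at its end, in the units of the state.
- manip.get_obs(): the state, without advancing time (a new reading comes with each control period).
- manip.camera(name): name is "scene" or "top" or "wrist"; returns (picture, depth): 480x640x3 uint8, blue, green, red; 480x640 float32, m along the optical axis (not along the pixel's ray), 0 where there is no reading.
- manip.camera_params(name): a dict with "intrinsics" (3x3 intrinsics, pixels), "R" (3x3) and "t" (3): a world point X has camera coordinates R X + t. Camera axes: x right, y down, z forward; pixel columns grow to the right and rows downward; lengths in m; the calibration is good to about 2 mm. A picture is of the moment at which its call begins: read the wrist's pose just before it. camera_params takes no time and is no camera call; for the wrist camera it gives the pose at the moment of the call.
- manip.hand_in(): hands the job in; it is judged then, once.
The state is a dict: "clock": time; "joint_pos": joint angles; "joint_velocities": joint speeds; "tau": joint torques, N m; "position": TCP position; "ee_rot": TCP orientation; "ft_force": force on the tool from outside, world axes, zero at the start; "torque": the same for the moment, N m; "grip_width": opening from 0.0 (shut) to 1.0 (fully open); "grasp_force": force on a finger pad.
Only numpy, scipy, OpenCV 4.12 (cv2) and the standard library are available. Lean on these libraries where they do the work, as an engineer would, in place of code of your own. Each camera call takes 0.05 s, during which the arm holds its last target. There are 200 camera calls.

## Working session

There is one attempt and no reset: what is moved stays moved. The work goes in short steps, Python scripts to look and compute and a shell command to move; the robot and the scene stay as the last step left them, time stands still between calls to the robot, and variables do not carry over. Pictures are saved under pics/ and viewed, at most 10 in all, crops included, and the job is handed in when it is done.

```bash
mkdir -p pics
python3 - <<'E'
from workcell import manip
import cv2,numpy as np
o=manip.get_obs();print(o['clock'],o['position'],o['ee_rot'],o['grip_width'],manip.pinch_z)
for n in("top","scene"):
    p,d=manip.camera(n);cv2.imwrite(f'pics/{n}0.png',p);np.savez(f'{n}0.npz',p=p,d=d)
    c=manip.camera_params(n);print(n,c)
E
```

```text
0.0 [ 0.13743068 -0.60931176  0.23050054] [ 9.93853990e-01  1.10696492e-01 -1.10983830e-04 -7.21185651e-04] 0.9991293678375671 0.0187
top {'intrinsics': array([[619.11945152,   0.        , 314.6689835 ],
       [  0.        , 619.11945152, 239.71292242],
       [  0.        ,   0.        ,   1.        ]]), 'R': array([[ 0.02010453, -0.99953125, -0.0230889 ],
       [-0.99436147, -0.01758488, -0.10457553],
       [ 0.10412049,  0.02506116, -0.99424889]]), 't': array([-0.0640317 ,  0.44374829,  1.24938466])}
scene {'intrinsics': array([[493.5326028 ,   0.        , 319.29235845],
       [  0.        , 493.5326028 , 239.26906552],
       [  0.        ,   0.        ,   1.        ]]), 'R': array([[ 0.85069256,  0.52553004, -0.01184657],
       [ 0.44262794, -0.72828893, -0.52314026],
       [-0.28355365,  0.43978791, -0.85216426]]), 't': array([-0.33481514, -0.22227282,  1.39587512])}
```

View pics/top0.png

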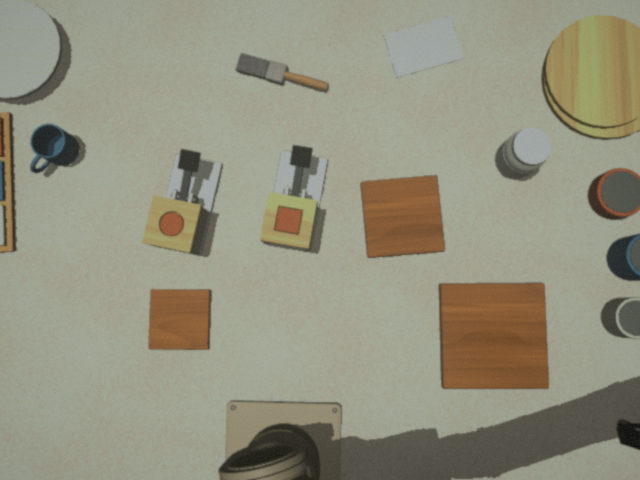

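View pics/scene0.png

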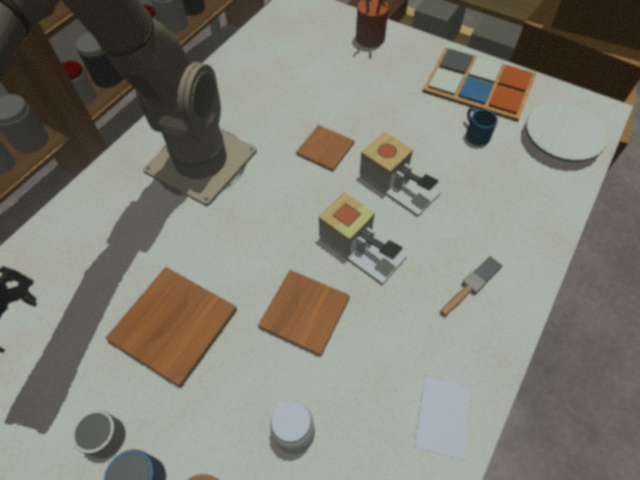

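The top view shows the square tile at about (289,220) with its pad at (301,157). The round tile is at (172,223), and the middle-sized board, which is the one meant, is at (402,216). The scene view agrees.

```bash
cat > h.py <<'E'
import numpy as np,cv2
def ray(c,uv,z):
    uv=np.atleast_2d(uv).astype(float);K,R,t=c['intrinsics'],c['R'],c['t']
    d=np.c_[uv,np.ones(len(uv))]@np.linalg.inv(K).T@R;C=-R.T@t
    return C+d*((z-C[2])/d[:,2])[:,None]
def comp(m,seed):
    n,l,s,c=cv2.connectedComponentsWithStats(m.astype(np.uint8))
    k=l[seed[1],seed[0]]
    if k==0:
        ids=[i for i in range(1,n) if s[i,4]>30]; k=min(ids,key=lambda i:np.hypot(*(c[i]-seed)))
    return (l==k).astype(np.uint8),s[k,4]
def rect(c,m,z):
    k=max(cv2.findContours(m,cv2.RETR_EXTERNAL,cv2.CHAIN_APPROX_NONE)[0],key=cv2.contourArea)
    w=(ray(c,k[:,0],z)[:,:2]*1000).astype(np.float32)
    r=cv2.minAreaRect(w);return np.round(r[0],1),np.round(r[1],1),round(r[2],1)
E
python3 - <<'E'
from h import *
from workcell import manip
for n,s in(("top",dict(tile=(289,220),pad=(301,157),board=(402,216),rt=(172,223))),("scene",dict(tile=(347,215),pad=(394,248),board=(305,312)))):
    p=np.load(n+'0.npz')['p'];c=manip.camera_params(n)
    hsv=cv2.cvtColor(p,cv2.COLOR_BGR2HSV)
    for k,uv in s.items():
        v=hsv[uv[1],uv[0]].astype(int)
        H,S,V=[hsv[...,i].astype(int) for i in range(3)]
        m=(V<60) if k=='pad' else (abs(H-v[0])<7)&(abs(S-v[1])<50)&(abs(V-v[2])<60)
        if k=='pad': m=cv2.morphologyEx(m.astype(np.uint8),cv2.MORPH_OPEN,np.ones((9,9)))
        m,a=comp(m,uv);print(n,k,v,a,*rect(c,m,dict(tile=.1,rt=.1,pad=.085,board=.018)[k]))
E
```

```text
top tile [ 10 154 152] 579 [474.2  -5.4] [46.9 46.8] 81.4
top pad [30 33 54] 135 [592.2 203. ] [26.8 18. ] 2.4
top board [ 13 148 129] 5794 [ 498.1 -234.9] [157.8 158. ] 6.0
top rt [ 10 153 153] 446 [463.6 221.5] [45.1 45.2] 1.0
scene tile [  9 146 155] 318 [474.6  -6.7] [47.  45.6] 81.5
scene pad [24 23 55] 361 [644.1 407.1] [55.8 67.2] 22.8
scene board [ 14 149 142] 4290 [ 500.2 -238.4] [155.9 157.5] 5.7
```

```bash
python3 -m creep '{"slide":[[0.039,-0.031,0],[0.039,-0.031,0],[0.039,-0.031,0],[0.039,-0.031,0],[0.039,-0.031,0],[0.039,-0.031,0],[0.039,-0.031,0],[0.039,-0.031,0]],"twist":[0,0,0,0,0,0,0,0]}' 0 30
python3 -m creep '{"slide":[[0.039,-0.031,0],[0.039,-0.031,0],[0.039,-0.031,0],[0.039,-0.031,0],[0.039,-0.031,0],[0.039,-0.031,0],[0.039,-0.031,0]],"twist":[0,0,0,0,0,0,0]}'
python3 -m creep '{"slide":[[0,0,0],[0,0,0],[0,0,0],[0,0,0],[0,0,0]],"twist":[7,7,7.3,0,0]}'
cat > w.py <<'E'
import sys;from h import *;from workcell import manip
o=manip.get_obs();c=manip.camera_params('wrist');p,d=manip.camera('wrist')
cv2.imwrite(sys.argv[1],p);np.savez('w.npz',p=p,d=d,**c)
from scipy.spatial.transform import Rotation as Ro
R=Ro.from_quat(o['ee_rot']).as_matrix();print(o['clock'],o['position'].round(4),o['ft_force'].round(1),o['grip_width'],'xdir',np.degrees(np.arctan2(R[1,0],R[0,0])).round(1))
E
python3 w.py pics/w1.png
```

```text
clock: 1.1
position: [0.388, -0.2977, 0.2312]
ee_rot: [0.994, 0.111, -0.0, 0.0]
ft_force: [0.7, -0.1, 0.3]
grip_width: -0.003
grasp_force: 0.0
clock: 1.98
position: [0.6066, -0.0263, 0.231]
ee_rot: [0.994, 0.11, -0.0, 0.0]
ft_force: [0.4, -0.4, -0.3]
grip_width: -0.0
grasp_force: 0.0
clock: 2.6
position: [0.6058, -0.0274, 0.2311]
ee_rot: [0.997, -0.074, -0.0, 0.0]
ft_force: [0.7, 0.3, 0.3]
grip_width: -0.001
grasp_force: 0.0
2.6 [ 0.6058 -0.0274  0.2311] [0.7 0.3 0.3] -0.0009059750104619237 xdir -8.4
```

View pics/w1.png

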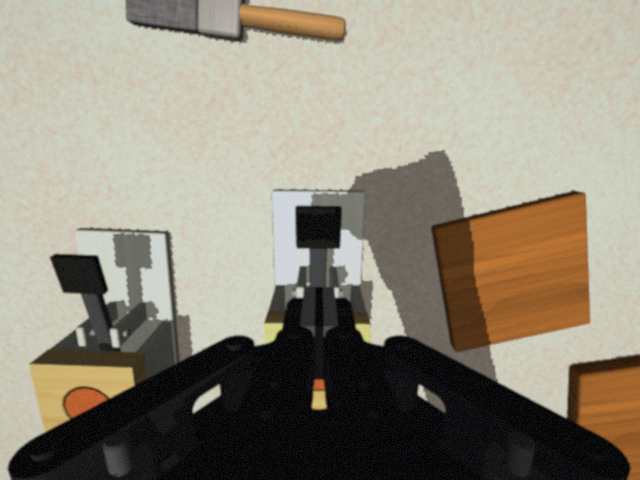

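The pad is at about (318,227) in the wrist view, straight ahead of the closed fingers. I'll work out its centre.

Run:
```python
from h import *
w=np.load('w.npz');p,d=w['p'],w['d']
V=p.max(2);m=(V<45).astype(np.uint8)[195:262,280:355]
m=cv2.morphologyEx(m,cv2.MORPH_OPEN,np.ones((21,21)));M=np.zeros((480,640),np.uint8);M[195:262,280:355]=m
print(rect(w,M,.085),np.argwhere(M).mean(0),M.sum())
v,u=np.argwhere(M).T;z=d[v,u];P=(np.c_[u,v,np.ones(len(u))]@np.linalg.inv(w['intrinsics']).T)*z[:,None]
X=(P-w['t'])@w['R'];print(np.median(X,0),X.min(0),X.max(0))
```

```text
(array([606.2, -26.7]), array([36.8, 35.9]), 81.6) [226.55367561 318.00291715] 1714
[ 0.607209   -0.02690118  0.08580575] [ 0.58554289 -0.04715609  0.07939639] [ 0.67744927 -0.00662265  0.37425601]
```

```bash
python3 -m creep '{"slide":[[0,0,0.03],[0,0,0.045],[0,0,0.04],[0,0,0.02],[0,0,0.005],[0,0,0.004],[0.001,0,0.004],[0.001,0,0.004]],"twist":[0,0,0,0,0,0,0,0]}'
python3 -m creep '{"slide":[[0,0,0.004],[0,0,0.004],[0.001,0,0.004],[0,0,0.004],[0,0,0.004],[0,0,0.004],[0,0,0.002],[0,0,0]],"twist":[0,0,0,0,0,0,0,0]}'
```

```text
clock: 3.65
position: [0.609, -0.0277, 0.0807]
ee_rot: [0.997, -0.075, 0.001, 0.0]
ft_force: [-0.8, -0.2, 5.2]
grip_width: -0.003
grasp_force: 2.8
clock: 4.65
position: [0.6112, -0.0281, 0.0551]
ee_rot: [0.997, -0.075, 0.003, -0.0]
ft_force: [4.2, -0.8, 5.1]
grip_width: 0.003
grasp_force: 2.7
```

```bash
python3 -m creep '{"slide":[[0,0,0.002],[0,0,0.002],[0,0,0.002],[0,0,0]],"twist":[0,0,0,0]}'
```

```text
clock: 5.15
position: [0.6116, -0.028, 0.0532]
ee_rot: [0.997, -0.075, 0.003, 0.001]
ft_force: [-12.2, -2.6, 44.1]
grip_width: -0.003
grasp_force: 20.4
```

```bash
python3 -m creep '{"slide":[[0,0,-0.01],[0,0,-0.037],[0,0,-0.05],[0,0,-0.05],[-0.03,0,-0.04],[-0.045,0,0],[-0.045,0,0],[-0.02,0,0]],"twist":[0,0,0,0,0,0,0,0]}' 
python3 -m creep '{"slide":[[0,0,0],[0,0,0],[0,0,0],[0,0,0]],"twist":[0,0,0,0]}' 100
python3 w.py pics/w2.png
```

```text
clock: 6.15
position: [0.4683, -0.0066, 0.2344]
ee_rot: [0.997, -0.075, -0.0, 0.001]
ft_force: [0.3, 0.4, 0.7]
grip_width: 0.002
grasp_force: 0.0
clock: 6.65
position: [0.4708, -0.0069, 0.234]
ee_rot: [0.997, -0.075, -0.0, -0.0]
ft_force: [-0.2, -0.3, 0.6]
grip_width: 0.847
grasp_force: 0.0
6.65 [ 0.4708 -0.0069  0.234 ] [-0.2 -0.3  0.6] 0.8473706554474812 xdir -8.6
```

View pics/w2.png

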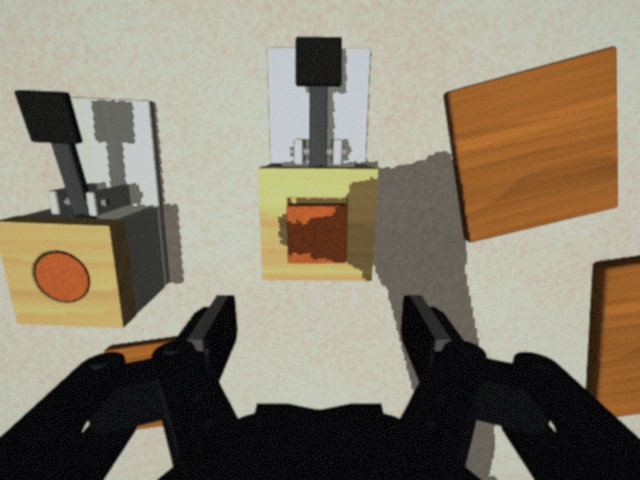

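The lever is down and the tile shows at about (318,234), standing off its pocket. I'll measure its height and centre.

```bash
cat > t.py <<'E'
import sys
from h import *
w=np.load('w.npz');p,d=w['p'],w['d']
hsv=cv2.cvtColor(p,cv2.COLOR_BGR2HSV).astype(int)
x0,x1,y0,y1=map(int,sys.argv[1:5])
v,u=np.mgrid[y0:y1,x0:x1].reshape(2,-1);z=d[v,u]
P=(np.c_[u,v,np.ones(len(u))]@np.linalg.inv(w['intrinsics']).T)*z[:,None];X=(P-w['t'])@w['R']
zt=np.median(X[:,2]) if len(sys.argv)<6 else float(sys.argv[5])
k=abs(X[:,2]-zt)<.006;M=np.zeros((480,640),np.uint8);M[v[k],u[k]]=1
M=cv2.morphologyEx(M,cv2.MORPH_OPEN,np.ones((7,7)));print('ztop',zt,M.sum(),rect(w,M,zt))
A=np.c_[X[k][:,:2],np.ones(k.sum())];n=np.linalg.lstsq(A,X[k][:,2],rcond=None)[0];print('slope',n[:2].round(3))
E
python3 t.py 275 360 193 274 0.125
```

```text
ztop 0.125 3451 (array([475.2,  -5.5]), array([45.8, 45.2]), 81.5)
slope [-0.007  0.001]
```

```bash
python3 -m creep '{"slide":[[0.004,-0.002,0.02],[0,0,0.035],[0,0,0.035],[0,0,0.02],[0,0,0.01],[0,0,0.006],[0,0,0.003],[0,0,0]],"twist":[0,0,0,0,0,0,0,0]}' 78
python3 -m creep '{"slide":[[0,0,0]],"twist":[0]}'
```

```text
clock: 7.7
position: [0.475, -0.0056, 0.1057]
ee_rot: [0.997, -0.075, 0.0, 0.0]
ft_force: [-0.5, 0.2, 0.0]
grip_width: 0.779
grasp_force: 0.0
clock: 7.82
position: [0.475, -0.0056, 0.1058]
ee_rot: [0.997, -0.075, 0.0, 0.0]
ft_force: [-1.3, 0.0, 0.4]
grip_width: 0.777
grasp_force: 0.0
```

Lower another 4 mm, then close.

```bash
python3 -m creep '{"slide":[[0,0,0.003],[0,0,0.0015],[0,0,0]],"twist":[0,0,0]}'
python3 -m creep '{"slide":[[0,0,0],[0,0,0],[0,0,0],[0,0,0],[0,0,0],[0,0,0]],"twist":[0,0,0,0,0,0]}' 40 30
```

```text
clock: 8.2
position: [0.4746, -0.0056, 0.1007]
ee_rot: [0.997, -0.075, -0.0, 0.0]
ft_force: [0.1, 0.6, -0.9]
grip_width: 0.779
grasp_force: 0.0
clock: 8.95
position: [0.4748, -0.0056, 0.1009]
ee_rot: [0.997, -0.075, 0.0, 0.0]
ft_force: [-0.2, 0.9, 2.5]
grip_width: 0.532
grasp_force: 35.9
```

The grip is good, but the fingertips stick out about 8 mm below the tile. I'll regrip 5 mm higher so it can be set down gently.

```bash
python3 -m creep '{"slide":[[0,0,0],[0,0,0],[0,0,-0.002],[0,0,-0.003],[0,0,0],[0,0,0]],"twist":[0,0,0,0,0,0]}' 70
python3 -m creep '{"slide":[[0,0,0],[0,0,0],[0,0,0],[0,0,0],[0,0,0]],"twist":[0,0,0,0,0]}' 40 30
python3 -m creep '{"slide":[[0,0,-0.01],[0,0,-0.02],[0,0,-0.04],[0,0,-0.03],[0,0,0],[0,0,0]],"twist":[0,0,0,0,0,0]}'
```

```text
clock: 9.7
position: [0.4747, -0.0056, 0.1058]
ee_rot: [0.997, -0.075, 0.0, 0.0]
ft_force: [-0.1, -0.8, 0.2]
grip_width: 0.703
grasp_force: 0.0
clock: 10.32
position: [0.4747, -0.0055, 0.1058]
ee_rot: [0.997, -0.075, 0.0, 0.0]
ft_force: [-1.5, -0.4, 1.7]
grip_width: 0.531
grasp_force: 33.9
clock: 11.08
position: [0.4744, -0.0056, 0.2054]
ee_rot: [0.997, -0.075, -0.0, 0.0]
ft_force: [0.7, -0.5, -0.9]
grip_width: 0.533
grasp_force: 33.7
```

```bash
python3 w.py pics/w3.png
```

```text
11.075 [ 0.4744 -0.0056  0.2054] [ 0.7 -0.5 -0.9] 0.5326161422612019 xdir -8.6
```

View pics/w3.png

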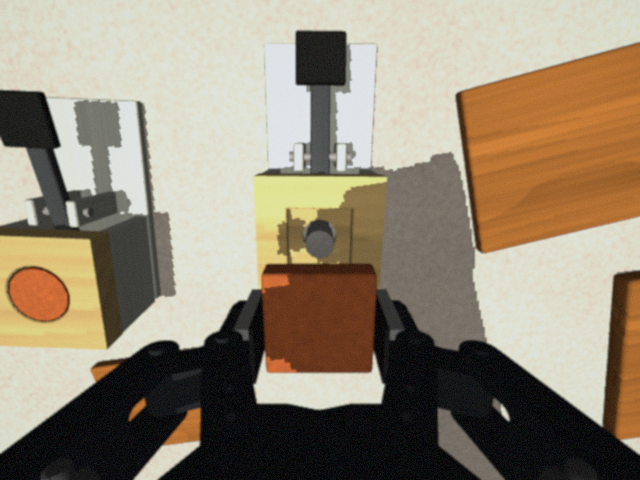

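The picture shows the tile held level between the pads at about (320,318), with the bare rod behind it. Now carry it to the board and descend.

```bash
python3 -m creep '{"slide":[[0.004,0.015,0],[0.008,0.030,0],[0.009,0.034,0],[0.009,0.034,0],[0.009,0.034,0],[0.009,0.034,0],[0.007,0.028,0],[0.004,0.016,0]],"twist":[0,0,0,0,0,0,0,0]}'
python3 -m creep '{"slide":[[0,0,0],[0,0,0.02],[0,0,0.03],[0,0,0.04],[0,0,0.035],[0,0,0.02],[0,0,0.01],[0,0,0]],"twist":[-5,-5,-4.6,0,0,0,0,0]}'
python3 -m creep '{"slide":[[0,0,0.01],[0,0,0.004],[0,0,0],[0,0,0]],"twist":[0,0,0,0]}'
```

```text
clock: 12.12
position: [0.4986, -0.2393, 0.2049]
ee_rot: [0.997, -0.076, -0.001, -0.0]
ft_force: [-0.0, -0.6, -1.0]
grip_width: 0.53
grasp_force: 33.6
clock: 13.12
position: [0.4992, -0.2367, 0.0505]
ee_rot: [0.999, 0.053, -0.0, -0.0]
ft_force: [0.9, -0.5, 0.8]
grip_width: 0.53
grasp_force: 33.6
clock: 13.62
position: [0.4996, -0.2369, 0.0371]
ee_rot: [0.999, 0.052, 0.0, 0.0]
ft_force: [-1.0, -0.3, 0.3]
grip_width: 0.525
grasp_force: 33.6
```

```bash
python3 -m creep '{"slide":[[0,0,0.007],[0,0,0.005],[0,0,0.003],[0,0,0.002],[0,0,0],[0,0,0]],"twist":[0,0,0,0,0,0]}'
python3 -m creep '{"slide":[[0,0,0.0015],[0,0,0],[0,0,0]],"twist":[0,0,0]}'
```

```text
clock: 14.38
position: [0.4995, -0.2369, 0.0199]
ee_rot: [0.999, 0.052, 0.0, 0.0]
ft_force: [0.1, -0.1, -0.2]
grip_width: 0.531
grasp_force: 33.6
clock: 14.75
position: [0.4994, -0.2368, 0.0183]
ee_rot: [0.999, 0.052, 0.0, 0.0]
ft_force: [-0.1, -0.2, -0.4]
grip_width: 0.528
grasp_force: 33.6
```

```bash
python3 -m creep '{"slide":[[0,0,0.001],[0,0,0.001],[0,0,0]],"twist":[0,0,0]}'
python3 -m creep '{"slide":[[0,0,0],[0,0,0],[0,0,0],[0,0,0]],"twist":[0,0,0,0]}' 75
python3 -m creep '{"slide":[[0,0,-0.01],[0,0,-0.03],[0,0,-0.04],[0,0,-0.04],[0,0,-0.03],[0,0,0],[0,0,0]],"twist":[0,0,0,0,0,0,0]}'
python3 w.py pics/w4.png
```

```text
clock: 15.12
position: [0.4993, -0.2368, 0.0162]
ee_rot: [0.999, 0.052, -0.0, -0.0]
ft_force: [0.3, 0.1, -0.5]
grip_width: 0.529
grasp_force: 33.6
clock: 15.62
position: [0.4994, -0.2369, 0.0163]
ee_rot: [0.999, 0.052, 0.0, 0.0]
ft_force: [0.6, -0.3, -0.4]
grip_width: 0.753
grasp_force: 0.0
clock: 16.5
position: [0.4991, -0.2367, 0.1661]
ee_rot: [0.999, 0.052, -0.0, 0.0]
ft_force: [-0.0, 0.4, -1.4]
grip_width: 0.751
grasp_force: 0.0
16.5 [ 0.4991 -0.2367  0.1661] [-0.   0.4 -1.4] 0.7512330816114786 xdir 6.0
```

View pics/w4.png

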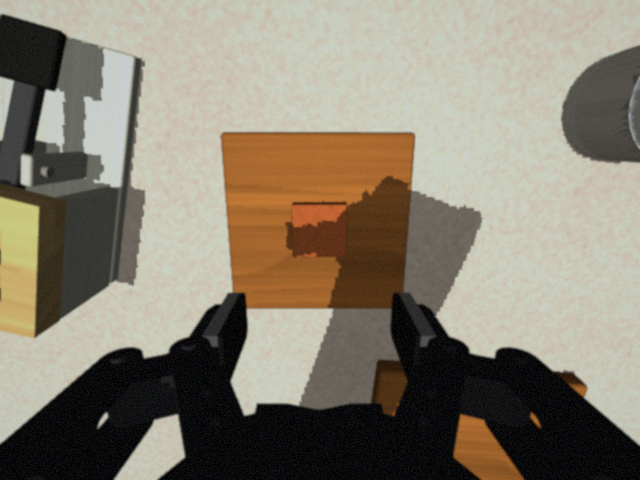

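The tile lies at about (319,230), central on the middle-sized board. A depth check for flatness, then I'll hand in.

```bash
python3 t.py 280 358 195 265 0.032 && python3 -c "
from workcell import manip
print(manip.hand_in())"
```

```text
ztop 0.032 2891 (array([ 500.1, -236.5]), array([45.9, 45.8]), 6.1)
slope [-0.013 -0.002]
the job is handed in; nothing more can be done
None
```

The square tile was lifted by its lever, laid flat near the centre of the middle-sized ware board, and the job handed in at about 16.5 s; hand-in returned no verdict, and the round tile's nest was never touched.

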